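# Wind the inspection jack up to the height gauge

### The arm

A 6-joint arm with a two-finger parallel gripper is mounted at the origin on the work surface. World frame = base frame: x ahead of the robot, y to its left, z up, the work surface at z = 0. Lengths are in m, angles in rad, forces in N, time in s.
With the tool pointing down it reaches from about 0.25 to 0.775 m from the base axis. Payload 4 kg.
Tool frame: the origin (TCP) lies at the very end of the fingers, on their centre line; the grasp point (between the pads) lies 19 mm behind it; z points along the fingers, y is the line along which they close (so a half turn about z gives the same grasp; the last joint's range is limited). The gripper opens to 94 mm and grips with 3 to 60 N. Pads are 16 mm wide; open, the fingers measure 119 mm over their backs; the gripper's body (75 mm by 177 mm) begins 78 mm behind the grasp point.
Start: joints at [-1.448, 0.087, 1.371, -0, 1.684, -0.103], TCP at [0.123, -0.536, 0.179] pointing down, gripper open.
Joint ranges: [-3.1, 3.1], [-0.76, 2.03], [0.27, 2.55], [-1.08, 4.22], [0.17, 2.65], [-2.57, 2.57]. Speed limits (rad/s): [2.79, 2.79, 3.14, 3.14, 3.14, 3.14].

### API

Orientations are given as [roll, pitch, yaw] about the fixed x, y, z axes, in that order (R = Rz(yaw) Ry(pitch) Rx(roll)).
In Python, from bench import robot gives the robot as it stands. The module is installed in compiled form; this text tells all that it offers.
- The arm moves only by the tool move_arm, never from a script. Its argument "deltas" is one flat list of numbers, 7 for each row, row after row: the turn, a rotation vector about the tool's x, y, z in rad, then the shift along the tool's x, y, z in cm, then the closure, from -1 (fully open) to 1 (shut). A call has 1 to 8 rows; each row is the pose to reach, as a shift and turn from the pose commanded when the call began, along the tool's axes at that moment; what a row does not reach only later rows make up. A row lasts 1/10 s, in which the tool goes at most 50 mm and 8.59 degrees, less where a joint would pass 70% of its speed; a pose out of reach is approached as far as the arm can. A call with a gripper value outside its range is refused whole. The fingers move at their own pace and stop on an object; the grip force is fixed at half the most. Time passes only in rows, so rows that repeat a pose let the fingers close. It gives the time, the measured TCP pose, the force, the opening and the grip force at its end, in the units of the state.
- robot.get_obs(): the state, without advancing time (a new reading comes with each control period).
- robot.snapshot(name): name is "scene" or "top" or "wrist"; returns a dict with "image" (480x640x3 uint8, red, green, blue), "depth" (480x640 float32, m along the optical axis (not along the pixel's ray), 0 where there is no reading), "fov_y" (degrees; the focal length in pixels is half the picture's height over the tangent of half this angle, whatever the lens; pixels are square), "cx", "cy" (the principal point, pixels), "origin" and "orientation" of the camera in the world; the wrist camera has in their place "T_tool_cam" (4x4, takes a point from camera to tool coordinates, whose origin is the TCP and whose axes are the flange's). Camera axes: x right, y up, looking along -z (the intrinsics and any distortion apply to the point x, -y, -z); pixel columns grow to the right and rows downward; lengths in m; the calibration is good to about 2 mm. A picture is of the moment at which its call begins: read the wrist's pose just before it.
- robot.close_job(): hands the job in; it is judged then, once.
The state is a dict: "time": time; "joint_positions": joint angles; "qvel": joint speeds; "joint_torque": joint torques, N m; "tool_pos": TCP position; "ee_rot": TCP orientation; "wrist_force": force on the tool from outside, world axes, zero at the start; "wrist_torque": the same for the moment, N m; "width": finger opening in m; "finger_force": force on a finger pad.
Only numpy, scipy, OpenCV 4.12 (cv2) and the standard library are available. Lean on these libraries where they do the work, as an engineer would, in place of code of your own. Each camera call takes 0.05 s, during which the arm holds its last target. There are 200 camera calls.

### The job

Fit the loose crank onto the jack's upright flat-sided drive, turning it gently until it drops fully home, and wind the jack up by the crank's handle until the top of the clamped steel block is level with the scriber tip of the height gauge. Do not force anything, do not touch the block, its platform or the height gauge, and leave the other things on the bench where they are. Leave the crank on the drive and let go.

Things in the scene. Friction and masses are not known exactly. Their poses are not given: they have to be found in the camera images.
- jack: Screw jack, fixed to the bench: a black granite slab 300 x 150 mm (x, y), top 40 mm above the bench; at its -x end a grey gear housing 66 x 76 mm, top 85 mm above the bench, with the upright drive; at its +x end the lift platform, 90 x 100 mm. Origin: centre of the slab's underside, on the bench; x runs from the drive to the platform, z up.
- seat (a point): Centre of the steel collar face (34 mm across) on which the crank's boss rests when home; on the drive's axis, 90 mm above the bench. Fixed to the jack, x, y, z as the jack's; it does not turn with the drive.
- work_top (a point): Top edge (middle of the +y side) of the steel block clamped on the lift platform; block 50 x 56 mm, 40 mm high. The point rises and sinks with the platform; 130 mm above the bench at the start, give or take 3 mm; x, y, z as the jack's.
- scriber_tip (a point): Underside of the tip of the height gauge's scriber (a level, clamped steel blade), 5 to 25 mm beside the block's +y edge: the set height, 11 to 24 mm above the block's starting top. The gauge's column, 277 mm high, stands 123 mm from this tip in the tip's +y direction.
- crank_boss (a point): Loose steel crank, 0.4 kg, balanced, standing upright on the bench. Point: on the axis of its boss (block 40 x 30 mm along x, y, 62 mm tall), 36 mm above its underside. x points along the arm (16 to 26 mm above the underside) to the handle; round counterweight on the -x side, to 54 mm out, 13 to 39 mm above the underside. Free sides to grip: +y and -y.
- crank_mouth (a point): Centre of the underside of the crank's boss, the mouth of its socket: a slot 24.5 mm along the crank's x, 12.5 mm along its y, 30 mm deep: 1.25 mm clear all round the drive's tang, so it fits either way round, within some 6 degrees of the drive's angle; home when this point is on the seat.
- crank_handle (a point): Centre of the crank's upright handle, a black revolving sleeve 19 mm in diameter, 55 mm tall, free to spin on its own axis (so it can be held in fingers that do not turn); 60 mm out from the boss's axis along the crank's x; 57 mm above the boss's underside.
- gauge: The height gauge, fixed; foot 75 x 70 mm, 30 mm high, column 277 mm high; origin: centre of its foot's underside on the bench. Not to be touched.
- platform: The lift platform with its clamped block; origin on its axis, 60 mm below the block's top. Not to be touched.
- drive_top (a point): Tip of the upright drive, 28 mm above the seat; does NOT turn with it. A steel tang of 22 x 10 mm section, 22 mm tall, then a round cone 6 mm tall (9.6 mm wide at its foot, 6 mm at the tip). At the start the tang's 22 mm width lies anywhere within 70 degrees of the jack's y, unmeasured. Stiff (0.1 N m), stays where left. Clockwise seen from above raises the platform 14 mm a turn; no backlash.
- ring_gauge_mid (a point): A steel ring 64 mm across, 22 mm high, lying on the bench; a bystander. Point: its centre, half-way up.
- pin_gauge_center (a point): An upright steel cylinder 24 mm across, 50 mm tall; a bystander. Point: its centre.
- gauge_block: An upright steel block 35 x 12 x 45 mm; a bystander. Origin: centre of its underside.
- cleaner: A white bottle 52 mm across, 130 mm tall; a bystander. Origin: centre of its underside.
- caliper: A caliper, 190 mm long, lying flat along its x; a bystander. Origin: its middle, on the bench.
- driver: A screwdriver lying along its x; a bystander. Origin: on the bench below it.
Not all that is in view belongs to the job. There is more than one size of the part that bears crank_boss; the job needs the largest.

How it is judged:
By the outcome, as a careful person would: the job done as asked, in the order asked, and still so for the second after the job is handed in, with the robot touching nothing.
It also fails if it takes over 72 s, if anything falls off the work surface, if the arm or the gripper's body presses on something with over 40 N, if the wrist force passes 120 N, or if a joint passes its speed limit or range.

## Working session

There is one attempt and no reset: what is moved stays moved. The work goes in short steps, Python scripts to look and compute and a tool call to move; the robot and the scene stay as the last step left them, time stands still between calls to the robot, and variables do not carry over. Pictures are saved under pics/ and viewed, at most 10 in all, crops included, and the job is handed in when it is done.

Besides the shell and the picture viewer there is one more tool, called as name(argument=value, ...) on one line, values as JSON. move_arm: Moves the arm, as the interface text tells. Its arguments: {"type":"object","properties":{"deltas":{"type":"array","items":{"type":"number"}}},"required":["deltas"]}

```bash
mkdir -p pics; cat > h.py <<'E'
import numpy as np, cv2
from scipy.spatial.transform import Rotation as R
from bench import robot
def snap(n):
    o=robot.get_obs(); s=robot.snapshot(n); s['name']=n
    if n=='wrist':
        T=np.eye(4); T[:3,:3]=R.from_euler('xyz',o['ee_rot']).as_matrix(); T[:3,3]=o['tool_pos']
        s['T']=T@np.array(s['T_tool_cam'])
    else:
        T=np.eye(4); q=np.array(s['orientation'],float)
        T[:3,:3]=q if q.shape==(3,3) else (R.from_euler('xyz',q).as_matrix() if q.size==3 else R.from_quat(q).as_matrix())
        T[:3,3]=s['origin']; s['T']=T
    s['f']=240/np.tan(np.radians(s['fov_y'])/2)
    return s
def cloud(s):
    d=s['depth']; v,u=np.mgrid[:480,:640]
    P=np.stack([(u-s['cx'])/s['f']*d,-(v-s['cy'])/s['f']*d,-d],-1)
    W=P@s['T'][:3,:3].T+s['T'][:3,3]; W[d==0]=np.nan
    return W
def proj(s,p):
    c=(np.asarray(p)-s['T'][:3,3])@s['T'][:3,:3]
    return s['cx']+s['f']*c[...,0]/-c[...,2], s['cy']-s['f']*c[...,1]/-c[...,2]
def save(s,n): cv2.imwrite('pics/'+n,s['image'][:,:,::-1])
E
python3 - <<'E'
from h import *
for n in('top','scene'):
    s=snap(n); save(s,n+'0.png'); W=cloud(s); np.savez('/tmp/%s.npz'%n,W=W,image=s['image'])
    print(n,s['origin'],s['orientation'],s['fov_y'],s['cx'],s['cy'],[k for k in s])
print(robot.get_obs())
E
```

```text
top [0.43103902 0.00534736 1.29636257] [ 0.08501071 -0.00217868 -1.55370453] 52.12676634752948 316.2790735363545 241.91921086861308 ['image', 'depth', 'fov_y', 'cx', 'cy', 'origin', 'orientation', 'name', 'T', 'f']
scene [ 1.55643493 -0.25212327  0.8659292 ] [0.94705041 0.00607581 1.32527239] 42.539617704267634 322.5558707210734 239.6124334565156 ['image', 'depth', 'fov_y', 'cx', 'cy', 'origin', 'orientation', 'name', 'T', 'f']
{'time': 0.1, 'joint_positions': array([-1.44812966e+00,  8.78942544e-02,  1.37206002e+00, -2.45350660e-05,
        1.68360423e+00, -1.03089441e-01]), 'qvel': array([ 8.28676442e-05, -2.01401911e-03, -5.56977936e-03, -1.34288644e-04,
       -4.91516358e-04, -1.35397295e-03]), 'joint_torque': array([ 1.16166684e-03, -3.41250193e+01, -3.03302300e+01,  7.19684246e-02,
        3.04535881e-02, -9.41901158e-05]), 'tool_pos': array([ 0.12304037, -0.53551335,  0.17813595]), 'ee_rot': array([-3.13963474e+00, -1.78043633e-04,  2.25753196e-01]), 'wrist_force': array([-0.22471698,  0.49999246,  0.61039675]), 'wrist_torque': array([-0.02651618, -0.00714341,  0.01004462]), 'finger_force': 0.0, 'width': 0.09409666689990963}
```

View pics/top0.png

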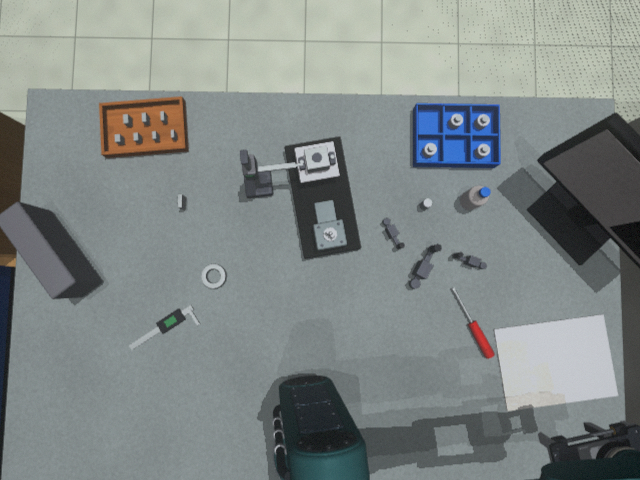

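View pics/scene0.png

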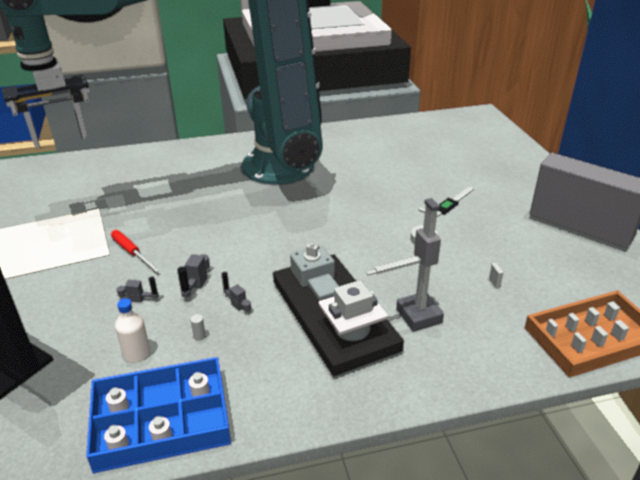

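The top view shows three possible cranks: (424,266), (392,233) and (468,261). The largest by eye is (424,266). The jack drive is at (330,234), the block at (318,158), the gauge foot at (258,180) and the scriber runs to about (287,167). I'll measure these and crop in on the choice.

```bash
python3 - <<'E'
from h import *
D=np.load('/tmp/top.npz'); W=D['W']; im=D['image']
cv2.imwrite('pics/crop.png',np.hstack([cv2.resize(im[205:305,360:500],(560,400),interpolation=3)[:,:,::-1],np.zeros((400,1,3),np.uint8)]))
z=W[...,2]
print('bench z',np.nanmedian(z[300:400,20:120]),np.nanmedian(z[205:225,440:480]), np.nanmedian(z[180:200,210:230]))
def rect(m,n):
    P=W[m]; r=cv2.minAreaRect(P[:,:2].astype(np.float32)); print(n,m.sum(),'c',np.round(r[0],4),'size',np.round(r[1],4),'ang',round(r[2],2),'zmed',np.median(P[:,2]).round(4),'zmax',P[:,2].max().round(4)); return r
box=lambda r0,r1,c0,c1:(np.add.outer(np.arange(480)*0,np.arange(640))*0==0)&((np.arange(480)[:,None]>=r0)&(np.arange(480)[:,None]<r1)&(np.arange(640)>=c0)&(np.arange(640)<c1))
J=box(130,265,283,362)
rect(J&(abs(z-.04)<.006),'slab'); rect(J&(abs(z-.085)<.003),'housing'); rect(J&box(215,260,305,355)&(z>.095),'drive')
rect(box(130,190,285,345)&(abs(z-.13)<.006),'block')
rect(box(160,175,255,292)&(z>.13)&(z<.19),'scriber')
for n,b in(('A',box(240,295,404,442)),('B',box(215,252,380,406)),('C',box(245,275,446,490))):
    rect(b&(z>.01),n); rect(b&(z>.05)&(z<.075),n+' top')
    m=b&(z>.078)
    if m.sum(): rect(m,n+' handle')
    P=W[b&(z>.01)]; print(np.histogram(P[:,2],bins=np.arange(.01,.1,.005))[0])
E
```

```text
bench z -0.00023159444526488215 0.00040636304885477426 0.00016077839249917236
slab 3789 c [ 0.6587 -0.0088] size [0.3007 0.1501] ang 11.1 zmed 0.0399 zmax 0.0459
housing 578 c [ 0.6521 -0.01  ] size [0.2632 0.0996] ang 10.89 zmed 0.0853 zmax 0.088
drive 44 c [ 0.5531 -0.0281] size [0.0219 0.0127] ang 45.65 zmed 0.1125 zmax 0.1183
block 470 c [0.7362 0.0067] size [0.0518 0.0559] ang 10.96 zmed 0.1317 zmax 0.136
scriber 218 c [0.6994 0.1077] size [0.0369 0.0812] ang 1.52 zmed 0.1556 zmax 0.1885
A 525 c [ 0.4818 -0.2605] size [0.0874 0.1104] ang 89.28 zmed 0.0549 zmax 0.0884
A top 231 c [ 0.4934 -0.255 ] size [0.0791 0.0847] ang 87.22 zmed 0.0621 zmax 0.0737
A handle 48 c [ 0.5268 -0.2961] size [0.0173 0.0153] ang 87.06 zmed 0.0845 zmax 0.0884
[ 10   7  41  61  22  59  41   4  18  43 138  30   2   6  23  20   0]
B 250 c [ 0.5668 -0.1947] size [0.0874 0.0228] ang 27.9 zmed 0.0397 zmax 0.0668
B top 29 c [ 0.5545 -0.2023] size [0.0579 0.0127] ang 25.9 zmed 0.0593 zmax 0.0668
[10 37 24 31 16  9 42 52  7  9 12  1  0  0  0  0  0]
C 270 c [ 0.4997 -0.3941] size [0.0881 0.0229] ang 70.44 zmed 0.0386 zmax 0.0676
C top 33 c [ 0.5029 -0.3793] size [0.0574 0.0193] ang 74.43 zmed 0.0601 zmax 0.0676
[ 8 33 26 41 14 20 49 46  8  8 15  2  0  0  0  0  0]
```

View pics/crop.png

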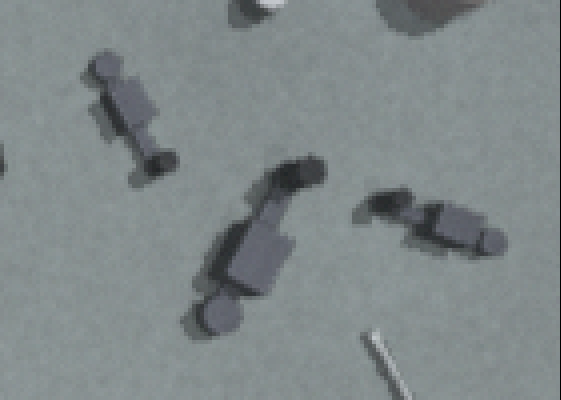

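Crank A at (424,266) is the right one: its boss top is at 62 mm and its handle top at 84.5 mm, while B and C are lower, with handles up to about 67 mm. Next I'll work out its pose and the hover move.

```bash
cat >> h.py <<'E'
def to(p,yaw,n=1):
    o=robot.get_obs(); Rc=R.from_euler('xyz',o['ee_rot'])
    Rt=R.from_euler('xyz',[np.pi,0,yaw]); rv=(Rc.inv()*Rt).as_rotvec(); d=Rc.inv().apply(np.array(p)-o['tool_pos'])*100
    print('now',o['time'],np.round(o['tool_pos'],4),np.round(o['ee_rot'],3),'F',np.round(o['wrist_force'],1),'w',round(o['width'],4)); print('row',np.round(rv,4).tolist(),np.round(d,2).tolist())
E
python3 - <<'E'
from h import *
W=np.load('/tmp/top.npz')['W']; z=W[...,2]
m=np.zeros((480,640),bool); m[240:295,404:442]=1
P=W[m&(abs(z-.062)<.004)]; h=W[m&(z>.08)]
print(len(P),np.median(P,0),cv2.minAreaRect(P[:,:2].astype(np.float32)),'h',h.mean(0))
b=cv2.minAreaRect(P[:,:2].astype(np.float32))[0]; v=h.mean(0)[:2]-np.median(P,0)[:2]; print(v,np.linalg.norm(v),np.degrees(np.arctan2(v[1],v[0])))
print(np.round(robot.snapshot('wrist')['T_tool_cam'],3))
E
```

```text
181 [ 0.47501745 -0.26803836  0.06231169] ((0.49333053827285767, -0.25341343879699707), (0.07687917351722717, 0.08404748141765594), 86.56948852539062) h [ 0.5271234  -0.29601968  0.08454374]
[ 0.05210595 -0.02798132] 0.05914375909591202 -28.236156213686805
[[-0.     0.97   0.241  0.07 ]
 [ 1.     0.    -0.     0.001]
 [-0.     0.241 -0.97  -0.206]
 [ 0.     0.     0.     1.   ]]
```

move_arm(deltas=[0,0,-2.42,53,-39.7,-8.2,-1,0,0,-2.42,53,-39.7,-8.2,-1,0,0,-2.42,53,-39.7,-8.2,-1,0,0,-2.42,53,-39.7,-8.2,-1,0,0,-2.42,53,-39.7,-8.2,-1,0,0,-2.42,53,-39.7,-8.2,-1,0,0,-2.42,53,-39.7,-8.2,-1,0,0,-2.42,53,-39.7,-8.2,-1])

```text
time: 0.95
tool_pos: [0.3803, -0.2311, 0.2285]
ee_rot: [3.141, 0.0, 1.432]
wrist_force: [1.1, -0.7, 0.1]
width: 0.094
finger_force: 0.0
```

```bash
python3 -c "
from h import *
to([.55,-.03,.26],np.radians(152))"
```

```text
now 0.95 [ 0.3803 -0.2311  0.2285] [3.141 0.    1.432] F [ 1.1 -0.7  0.1] w 0.094
row [0.0, 0.0003, -1.2212] [22.27, 14.02, -3.16]
```

move_arm(deltas=[0,0,-1.22,22.3,14,-3.2,-1,0,0,-1.22,22.3,14,-3.2,-1,0,0,-1.22,22.3,14,-3.2,-1,0,0,-1.22,22.3,14,-3.2,-1,0,0,-1.22,22.3,14,-3.2,-1,0,0,-1.22,22.3,14,-3.2,-1,0,0,-1.22,22.3,14,-3.2,-1,0,0,-1.22,22.3,14,-3.2,-1])

```text
time: 1.75
tool_pos: [0.5506, -0.0315, 0.2595]
ee_rot: [-3.141, -0.001, 2.634]
wrist_force: [-0.7, -0.5, 0.5]
width: 0.0938
finger_force: 0.0
```

move_arm(deltas=[0,0,-0.1,0,0,0,-1,0,0,-0.1,0,0,0,-1,0,0,-0.1,0,0,0,-1,0,0,-0.1,0,0,0,-1])

```text
time: 2.15
tool_pos: [0.5502, -0.0326, 0.2602]
ee_rot: [-3.141, -0.0, 2.724]
wrist_force: [-0.4, -0.5, 0.6]
width: 0.0942
finger_force: 0.0
```

```bash
python3 - <<'E'
from h import *
s=snap('wrist'); save(s,'w1.png'); W=cloud(s); np.savez('/tmp/w1.npz',W=W,image=s['image'],T=s['T'],f=s['f'],cx=s['cx'],cy=s['cy'])
print(s['fov_y']); to([.55,-.03,.26],2.65)
z=W[...,2]
r=lambda m:(int(m.sum()),cv2.minAreaRect(W[m][:,:2].astype(np.float32)),np.median(W[m],0).round(4))
near=np.hypot(W[...,0]-.553,W[...,1]+.028)<.022
print('cone',r(near&(z>.1135)&(z<.125)));print('tang top',r(near&(z>.1095)&(z<.1135)));print('collar',r(near&(z>.0885)&(z<.0915)))
print('tip',W[near&(z>.116)].mean(0))
print('slab',r((abs(z-.04)<.003)&(abs(W[...,1])<.15)&(W[...,0]>.45)))
print('house',r((abs(z-.085)<.002)&(np.hypot(W[...,0]-.553,W[...,1]+.028)<.06)))
E
```

```text
58.70968916505893
now 2.2 [ 0.5502 -0.0326  0.2602] [-3.141 -0.     2.724] F [-0.6 -0.7 -0.1] w 0.0944
row [-0.0001, -0.0001, 0.0745] [0.12, 0.23, 0.02]
cone (127, ((0.5555158257484436, -0.029892079532146454), (0.02148977667093277, 0.009244963526725769), 53.032310485839844), array([ 0.5549, -0.0296,  0.1155]))
tang top (194, ((0.5557688474655151, -0.029755450785160065), (0.02209220454096794, 0.010286487638950348), 50.499691009521484), array([ 0.555 , -0.0291,  0.1125]))
collar (551, ((0.5556412935256958, -0.029850497841835022), (0.03364632651209831, 0.03323276340961456), 12.988639831542969), array([ 0.5515, -0.0289,  0.0906]))
tip [ 0.5369481  -0.02044642  0.40110438]
slab (18035, ((0.6587632894515991, -0.009811803698539734), (0.30001556873321533, 0.15022744238376617), 11.087715148925781), array([ 0.6239, -0.0116,  0.0408]))
house (4179, ((0.5555526614189148, -0.02979644015431404), (0.06566690653562546, 0.07564576715230942), 11.0177640914917), array([ 0.5531, -0.0281,  0.0857]))
```

View pics/w1.png

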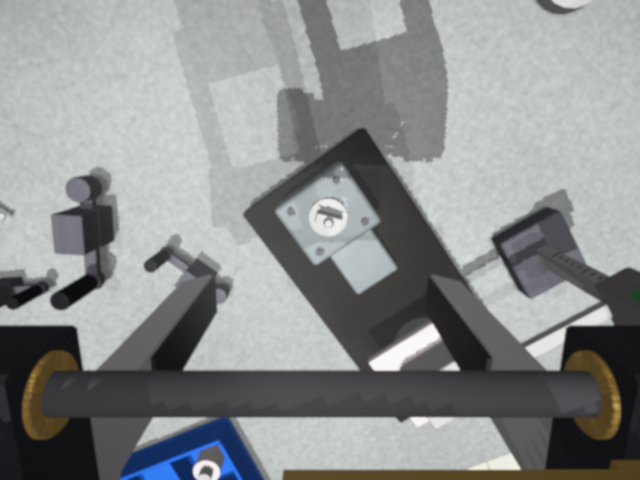

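The tang measures 22.1 x 10.3 mm, centred at (0.5556,-0.0298) and lying at about 51°. The dark strip near (328,213) needs a closer crop to confirm that angle. The picture also shows crank A at (85,230) on the left.

```bash
python3 - <<'E'
from h import *
D=np.load('/tmp/w1.npz');W=D['W'];im=D['image'];z=W[...,2]
c=cv2.resize(im[170:260,280:380],(600,540),interpolation=2)
near=np.hypot(W[...,0]-.5556,W[...,1]+.0298)<.016
m=near&(z>.105)&(z<.1145)
for q in(m,near&(z>.1095)&(z<.1135)):
    P=W[q][:,:2]; u,s,v=np.linalg.svd(P-P.mean(0),full_matrices=False); print(len(P),P.mean(0),s/np.sqrt(len(P))*12**.5,np.degrees(np.arctan2(v[0,1],v[0,0])))
s=dict(T=D['T'],f=float(D['f']),cx=float(D['cx']),cy=float(D['cy']))
for z0,col in((.112,(255,0,0)),):
    a=np.radians(51); e=np.array([np.cos(a),np.sin(a),0]);n=np.array([-e[1],e[0],0]); C=np.array([.5556,-.0298,z0])
    q=np.array([proj(s,C+e*i*.011+n*j*.005) for i,j in((1,1),(1,-1),(-1,-1),(-1,1))]); cv2.polylines(c,[np.int32((q-[280,170]+.5)*6)],True,col,1)
cv2.imwrite('pics/c2.png',c[:,:,::-1])
# crank A in this view
b=np.zeros(z.shape,bool); b[160:320,30:125]=1
P=W[b&(abs(z-.0625)<.002)&(np.hypot(W[...,0]-.475,W[...,1]+.268)<.035)]; print('boss',len(P),cv2.minAreaRect(P[:,:2].astype(np.float32)))
h=W[b&(z>.082)&(z<.09)]; print('handle',len(h),cv2.minAreaRect(h[:,:2].astype(np.float32))if len(h) else 0)
P=W[b&(abs(z-.039)<.002)]; print('cw',len(P),cv2.minAreaRect(P[:,:2].astype(np.float32)))
E
```

```text
266 [ 0.55489787 -0.02947433] [0.02503371 0.01158911] 50.519205847315035
194 [ 0.55541292 -0.02950915] [0.0256472  0.01140154] 50.62021986758275
boss 1224 ((0.474306583404541, -0.26974645256996155), (0.03130173683166504, 0.04057491943240166), 62.8309440612793)
handle 313 ((0.5274372696876526, -0.2969672381877899), (0.01861366629600525, 0.018529469147324562), 73.07825469970703)
cw 628 ((0.4905965328216553, -0.28631672263145447), (0.05959998816251755, 0.14784206449985504), 40.77540969848633)
```

View pics/c2.png

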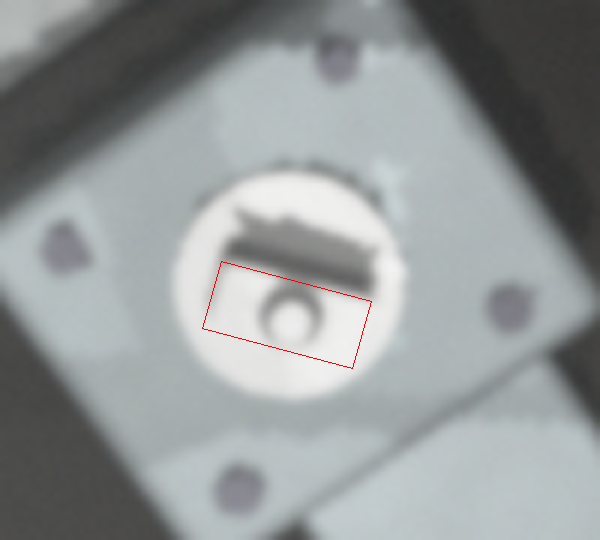

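The projected outline matches the tang, with its edge parallel at about 51°. To separate the camera's tool-frame offset, I'll look at the drive again with the tool at the placing yaw.

move_arm(deltas=[0,0,1.834,0,0,0,-1,0,0,1.834,0,0,0,-1,0,0,1.834,0,0,0,-1,0,0,1.834,0,0,0,-1,0,0,1.834,0,0,0,-1,0,0,1.834,0,0,0,-1,0,0,1.834,0,0,0,-1,0,0,1.834,0,0,0,-1])

```text
time: 3.0
tool_pos: [0.5502, -0.0327, 0.2603]
ee_rot: [3.142, 0.0, 1.518]
wrist_force: [0.4, 0.1, 0.2]
width: 0.0941
finger_force: 0.0
```

move_arm(deltas=[0,0,0.634,0,0,0,-1,0,0,0.634,0,0,0,-1,0,0,0.634,0,0,0,-1,0,0,0.634,0,0,0,-1,0,0,0.634,0,0,0,-1,0,0,0.634,0,0,0,-1])

```text
time: 3.6
tool_pos: [0.5502, -0.0326, 0.2604]
ee_rot: [3.141, 0.0, 0.891]
wrist_force: [0.2, -1.0, -0.5]
width: 0.0939
finger_force: 0.0
```

```bash
cat >> h.py <<'E'
def drive(W):
    z=W[...,2]; near=np.hypot(W[...,0]-.555,W[...,1]+.03)<.06
    r=lambda m:(int(m.sum()),cv2.minAreaRect(W[m][:,:2].astype(np.float32)))
    n2=np.hypot(W[...,0]-.555,W[...,1]+.03)<.022
    print('collar',r(n2&(abs(z-.0905)<.002))); print('tang',r(n2&(abs(z-.1125)<.0015))); print('house',r(near&(abs(z-.0855)<.002)))
def boss(W):
    z=W[...,2]; n=np.hypot(W[...,0]-.475,W[...,1]+.269)<.035
    P=W[n&(abs(z-.0625)<.002)]; print('boss',len(P),cv2.minAreaRect(P[:,:2].astype(np.float32)),P[:,2].mean())
    h=W[(np.hypot(W[...,0]-.527,W[...,1]+.297)<.02)&(abs(z-.085)<.002)]; print('handle',len(h),cv2.minAreaRect(h[:,:2].astype(np.float32)) if len(h) else 0)
E
python3 - <<'E'
from h import *
s=snap('wrist'); W=cloud(s); drive(W); boss(W); to([.47,-.265,.2],np.radians(152.8))
E
```

```text
collar (754, ((0.5552489161491394, -0.029314875602722168), (0.03355058282613754, 0.033088989555835724), 51.094364166259766))
tang (211, ((0.5551491379737854, -0.029416371136903763), (0.02264738269150257, 0.009328154847025871), 51.12901306152344))
house (4376, ((0.5551881194114685, -0.02912069857120514), (0.06538847833871841, 0.07541581988334656), 10.810735702514648))
boss 482 ((0.4713219404220581, -0.2733311951160431), (0.021440112963318825, 0.03997860103845596), 62.9371337890625) 0.06304579584469348
handle 208 ((0.5258645415306091, -0.29721659421920776), (0.016960883513092995, 0.01765516959130764), 54.43874740600586)
now 3.65 [ 0.5502 -0.0326  0.2603] [3.142 0.    0.892] F [-1.5  0.8  0.3] w 0.0941
row [0.0, 0.0001, -1.7749] [-23.12, 8.35, 6.03]
```

move_arm(deltas=[0,0,-1.775,-23.1,8.35,6,-1,0,0,-1.775,-23.1,8.35,6,-1,0,0,-1.775,-23.1,8.35,6,-1,0,0,-1.775,-23.1,8.35,6,-1,0,0,-1.775,-23.1,8.35,6,-1,0,0,-1.775,-23.1,8.35,6,-1,0,0,-1.775,-23.1,8.35,6,-1,0,0,-1.775,-23.1,8.35,6,-1])

```text
time: 4.45
tool_pos: [0.4694, -0.2658, 0.1998]
ee_rot: [-3.141, -0.001, 2.032]
wrist_force: [-0.0, 0.7, -0.1]
width: 0.0941
finger_force: 0.0
```

move_arm(deltas=[0,0,-0.575,0,0,0,-0.5,0,0,-0.575,0,0,0,-0.5,0,0,-0.575,0,0,0,-0.5,0,0,-0.575,0,0,0,-0.5,0,0,-0.575,0,0,0,-0.5,0,0,-0.575,0,0,0,-0.5])

```text
time: 5.05
tool_pos: [0.4701, -0.2648, 0.2004]
ee_rot: [-3.142, 0.0, 2.6]
wrist_force: [0.4, 0.6, 0.8]
width: 0.0705
finger_force: 0.0
```

```bash
python3 - <<'E'
from h import *
s=snap('wrist'); W=cloud(s); boss(W); to([.4743,-.2693,.1],np.radians(152.8))
E
```

```text
boss 1689 ((0.47401830554008484, -0.2699434459209442), (0.02998260408639908, 0.04027519002556801), 62.8968391418457) 0.06279274738188896
handle 396 ((0.5269916653633118, -0.29737961292266846), (0.017887836322188377, 0.01835673116147518), 5.538937568664551)
now 5.1 [ 0.4701 -0.2648  0.2004] [-3.142  0.     2.601] F [ 0.4 -0.   0.6] w 0.0704
row [-0.0001, 0.0001, -0.0661] [-0.59, -0.17, 10.04]
```

move_arm(deltas=[0,0,-0.066,-0.58,-0.2,3,-0.5,0,0,-0.066,-0.58,-0.2,7,-0.5,0,0,-0.066,-0.58,-0.2,10,-0.5,0,0,-0.066,-0.58,-0.2,13,-0.5,0,0,-0.066,-0.58,-0.2,15.5,-0.5,0,0,-0.066,-0.58,-0.2,17,-0.5,0,0,-0.066,-0.58,-0.2,18.2,-0.5,0,0,-0.066,-0.58,-0.2,18.2,-0.5])

```text
time: 5.9
tool_pos: [0.4733, -0.2689, 0.017]
ee_rot: [3.141, -0.003, 2.668]
wrist_force: [0.5, -0.7, 0.1]
width: 0.0705
finger_force: 0.0
```

```bash
python3 -c "
from h import *
to([.474,-.2695,.018],np.radians(152.8))"
```

```text
now 5.9 [ 0.4733 -0.2689  0.017 ] [ 3.141e+00 -3.000e-03  2.668e+00] F [ 0.5 -0.7  0.1] w 0.0705
row [0.0003, -0.0026, 0.0014] [-0.08, -0.02, -0.1]
```

move_arm(deltas=[0,0,0,-0.05,0,0,0.2,0,0,0,-0.05,0,0,0.5,0,0,0,-0.05,0,0,1,0,0,0,-0.05,0,0,1,0,0,0,-0.05,0,0,1])

```text
time: 6.4
tool_pos: [0.4748, -0.2699, 0.0188]
ee_rot: [-3.141, 0.001, 2.669]
wrist_force: [-0.4, 0.6, -0.5]
width: 0.0336
finger_force: 0.0
```

```bash
python3 -c "
from h import *
print(robot.get_obs()['finger_force']);to([.474,-.2695,.15],np.radians(152.8))"
```

```text
0.0
now 6.4 [ 0.4748 -0.2699  0.0188] [-3.141e+00  1.000e-03  2.669e+00] F [-0.4  0.6 -0.5] w 0.0336
row [-0.0002, 0.001, 0.0019] [0.08, -0.01, -13.12]
```

move_arm(deltas=[0,0,0,0.05,0,0,1,0,0,0,0.05,0,0,1,0,0,0,0.05,0,0,1,0,0,0,0.05,0,0,1])

```text
time: 6.8
tool_pos: [0.4746, -0.2696, 0.0187]
ee_rot: [3.142, 0.001, 2.669]
wrist_force: [2.0, 0.8, 0.7]
width: 0.0298
finger_force: 30.0
```

move_arm(deltas=[0,0,0,0,0,-1,1,0,0,0,0,0,-4,1,0,0,0,0,0,-8,1,0,0,0,0,0,-12,1,0,0,0,0,0,-15,1,0,0,0,0,0,-15,1])

```text
time: 7.4
tool_pos: [0.4759, -0.271, 0.1736]
ee_rot: [-3.14, 0.009, 2.669]
wrist_force: [0.5, -1.2, -3.3]
width: 0.0297
finger_force: 30.0
```

```bash
python3 - <<'E'
from h import *
s=snap('wrist'); save(s,'held.png'); W=cloud(s); o=robot.get_obs()
P=(W-o['tool_pos'])@R.from_euler('xyz',o['ee_rot']).as_matrix()   # tool frame
z=P[...,2]; m=(abs(P[...,0])<.03)&(abs(P[...,1])<.014)&(z<-.03)&(z>-.06)
print('boss top z',np.nanpercentile(z[m],[5,50,95]),m.sum())
t=m&(abs(z-np.nanmedian(z[m]))<.002); print(cv2.minAreaRect(P[t][:,:2].astype(np.float32)))
h=(P[...,0]<-.04)&(P[...,0]>-.09)&(abs(P[...,1])<.02)&(z<-.055)&(z>-.08); print('handle',h.sum(),cv2.minAreaRect(P[h][:,:2].astype(np.float32)) if h.sum() else 0, np.nanmedian(z[h]))
to([.5556,-.0294,.20],np.radians(51)); print(o['finger_force'],o['wrist_torque'])
E
```

```text
boss top z [-0.04869295 -0.04761937 -0.03883342] 6985
((-0.0008690692484378815, -1.6298145055770874e-07), (0.02799307182431221, 0.04079882800579071), 89.99224090576172)
handle 1821 ((-0.05592568218708038, -0.0012417091056704521), (0.01901593618094921, 0.010444870218634605), 88.34965515136719) -0.06711913128366223
now 7.45 [ 0.4747 -0.27    0.17  ] [-3.141e+00  3.000e-03  2.669e+00] F [-0.2  0.  -4. ] w 0.0297
row [0.0024, 0.0032, 1.7785] [3.75, 25.11, -3.03]
29.979208409786224 [ 0.00789011 -0.13705155  0.04531057]
```

```bash
cat >> h.py <<'E'
def held():
    s=snap('wrist'); W=cloud(s); D=np.linalg.inv(s['T']@np.linalg.inv(np.array(s['T_tool_cam']))); P=W@D[:3,:3].T+D[:3,3]
    z=P[...,2]; m=(abs(P[...,0])<.03)&(abs(P[...,1])<.0145)&(abs(z+.044)<.003)
    print('boss top z',np.median(z[m]),m.sum(),cv2.minAreaRect(P[m][:,:2].astype(np.float32)))
    h=(P[...,0]<-.04)&(P[...,0]>-.09)&(abs(P[...,1])<.02)&(abs(z+.0665)<.002); print('handle',h.sum(),cv2.minAreaRect(P[h][:,:2].astype(np.float32)) if h.sum() else 0)
E
python3 - <<'E'
from h import *
held(); to([.5556,-.0294,.20],np.radians(51))
E
```

```text
boss top z -0.0441300664100861 6544 ((0.0003845859318971634, -5.565769970417023e-05), (0.040523238480091095, 0.0288796778768301), 0.026087651029229164)
handle 808 ((-0.05436154827475548, -0.0011902973055839539), (0.0185257475823164, 0.009825739078223705), 87.94068908691406)
now 7.5 [ 0.4735 -0.2691  0.1672] [-3.142e+00 -2.000e-03  2.669e+00] F [-0.3  0.1 -4.7] w 0.0302
row [-0.0015, -0.0012, 1.7786] [3.61, 25.08, -3.27]
```

move_arm(deltas=[0,0,1.778,3.6,25,0,1,0,0,1.778,3.6,25,0,1,0,0,1.778,3.6,25,0,1,0,0,1.778,3.6,25,0,1,0,0,1.778,3.6,25,0,1,0,0,1.778,3.6,25,0,1,0,0,1.778,3.6,25,0,1,0,0,1.778,3.6,25,0,1])

```text
time: 8.3
tool_pos: [0.5538, -0.0289, 0.1636]
ee_rot: [-3.133, -0.001, 1.534]
wrist_force: [-0.7, -0.6, -3.5]
width: 0.0296
finger_force: 30.0
```

move_arm(deltas=[0,0,0.578,0,0,0,1,0,0,0.578,0,0,0,1,0,0,0.578,0,0,0,1,0,0,0.578,0,0,0,1,0,0,0.578,0,0,0,1,0,0,0.578,0,0,0,1,0,0,0.578,0,0,0,1,0,0,0.578,0,0,0,1])

```text
time: 9.1
tool_pos: [0.5556, -0.0305, 0.1677]
ee_rot: [-3.141, 0.001, 0.961]
wrist_force: [0.4, -0.4, -4.3]
width: 0.0296
finger_force: 30.0
```

```bash
python3 -c "
from h import *
held(); to([.5553,-.0297,.165],np.radians(51))"
```

```text
boss top z -0.04422823310780516 6433 ((0.0016507431864738464, 1.6178004443645477e-05), (0.02896035648882389, 0.040477871894836426), 89.95878601074219)
handle 822 ((-0.0531662218272686, 0.0006883954629302025), (0.018572457134723663, 0.010004077106714249), 87.8036117553711)
now 9.15 [ 0.5557 -0.0305  0.168 ] [-3.141  0.     0.96 ] F [-0.4 -0.8 -3.5] w 0.0299
row [-0.0005, 0.0004, 0.0702] [0.04, -0.08, 0.3]
```

move_arm(deltas=[0,0,0.02,-0.05,-0.05,0.3,1,0,0,0.05,-0.1,-0.09,0.3,1,0,0,0.07,-0.1,-0.09,0.3,1,0,0,0.07,-0.1,-0.09,0.3,1,0,0,0.07,-0.1,-0.09,0.3,1])

```text
time: 9.65
tool_pos: [0.5547, -0.0308, 0.1654]
ee_rot: [3.141, -0.0, 0.89]
wrist_force: [-0.6, 0.2, -3.8]
width: 0.0302
finger_force: 30.0
```

```bash
python3 -c "
from h import *
held(); to([.5544,-.0308,.165],np.radians(51))"
```

```text
boss top z -0.044230175674683694 6440 ((0.0017505567520856857, 3.6507844924926758e-06), (0.02898436412215233, 0.040509697049856186), 89.91470336914062)
handle 818 ((-0.053117845207452774, 0.0008900519460439682), (0.018401676788926125, 0.009414433501660824), 89.34944152832031)
now 9.7 [ 0.5547 -0.0308  0.1655] [ 3.141 -0.     0.89 ] F [-0.1 -0.5 -3.6] w 0.0292
row [0.0003, -0.0001, -0.0005] [-0.02, -0.02, 0.05]
```

move_arm(deltas=[0,0,0,-0.03,-0.02,1,1,0,0,0,-0.03,-0.02,2,1,0,0,0,-0.03,-0.02,2.7,1,0,0,0,-0.03,-0.02,3.1,1,0,0,0,-0.03,-0.02,3.4,1,0,0,0,-0.03,-0.02,3.5,1,0,0,0,-0.03,-0.02,3.6,1,0,0,0,-0.03,-0.02,3.7,1])

```text
time: 10.5
tool_pos: [0.5542, -0.0306, 0.1287]
ee_rot: [-3.141, -0.0, 0.89]
wrist_force: [-1.5, 1.0, -3.5]
width: 0.0303
finger_force: 30.0
```

```bash
python3 -c "
from h import *
to([.5544,-.0308,.1085],np.radians(51)); print(robot.get_obs()['wrist_torque'])"
```

```text
now 10.5 [ 0.5542 -0.0306  0.1287] [-3.141 -0.     0.89 ] F [-1.5  1.  -3.5] w 0.0303
row [-0.0002, -0.0003, -0.0004] [-0.0, 0.03, 2.02]
[0.1956125  0.30824126 0.04042638]
```

move_arm(deltas=[0,0,0,0,0,0.1,1,0,0,0,0,0,0.2,1,0,0,0,0,0,0.3,1,0,0,0,0,0,0.4,1,0,0,0,0,0,0.5,1,0,0,0,0,0,0.5,1])

```text
time: 11.1
tool_pos: [0.5541, -0.0307, 0.1231]
ee_rot: [-3.141, 0.0, 0.89]
wrist_force: [-1.8, 1.7, -2.9]
width: 0.0297
finger_force: 30.0
```

```bash
python3 -c "
from h import *
held();to([.5544,-.0308,.1085],np.radians(51)); print(robot.get_obs()['wrist_torque'])"
```

```text
boss top z -0.04422676908676651 6426 ((0.0016767214983701706, 1.9828788936138153e-05), (0.02897009253501892, 0.040514588356018066), 89.67619323730469)
handle 815 ((-0.05293043702840805, 0.000868464820086956), (0.018502501770853996, 0.010140451602637768), 89.8738784790039)
now 11.15 [ 0.5541 -0.0308  0.123 ] [-3.141  0.     0.89 ] F [-2.4  2.1 -3.1] w 0.0295
row [-0.0006, 0.0002, -0.0005] [0.02, 0.03, 1.45]
[ 0.38649754  0.37542014 -0.00763912]
```

move_arm(deltas=[0,0,0,0,-0.04,0.1,1,0,0,0,0,-0.05,0.3,1,0,0,0,0,-0.05,0.5,1,0,0,0,0,-0.05,0.7,1,0,0,0,0,-0.05,0.9,1,0,0,0,0,-0.05,1.1,1,0,0,0,0,-0.05,1.2,1,0,0,0,0,-0.05,1.2,1])

```text
time: 11.95
tool_pos: [0.5542, -0.0304, 0.1111]
ee_rot: [3.141, -0.001, 0.89]
wrist_force: [-0.2, 1.7, -2.6]
width: 0.0298
finger_force: 30.0
```

```bash
python3 -c "
from h import *
to([.5544,-.0308,.1085],np.radians(51)); print(robot.get_obs()['wrist_torque'])"
```

```text
now 11.95 [ 0.5542 -0.0304  0.1111] [ 3.141e+00 -1.000e-03  8.900e-01] F [-0.2  1.7 -2.6] w 0.0298
row [0.0004, -0.0007, -0.0005] [-0.02, 0.04, 0.26]
[ 0.40921243 -0.09119109  0.04081515]
```

move_arm(deltas=[0,0,0,0,0,0.05,1,0,0,0,0,0,0.1,1,0,0,0,0,0,0.15,1,0,0,0,0,0,0.2,1,0,0,0,0,0,0.25,1,0,0,0,0,0,0.28,1,0,0,0,0,0,0.28,1])

```text
time: 12.65
tool_pos: [0.5542, -0.0304, 0.1087]
ee_rot: [3.141, -0.001, 0.89]
wrist_force: [1.5, 1.9, -0.9]
width: 0.0297
finger_force: 30.0
```

```bash
python3 -c "
from h import *
to([.5544,-.0308,.1085],np.radians(51)); print(robot.get_obs()['wrist_torque'])"
```

```text
now 12.65 [ 0.5542 -0.0304  0.1087] [ 3.141e+00 -1.000e-03  8.900e-01] F [ 1.5  1.9 -0.9] w 0.0297
row [0.0006, -0.0007, -0.0005] [-0.02, 0.04, 0.02]
[ 0.67780047 -0.22137291  0.04702649]
```

move_arm(deltas=[0,0,0,0,0,0,0.2,0,0,0,0,0,0,-0.2,0,0,0,0,0,0,-0.3,0,0,0,0,0,0,-0.3,0,0,0,0,0,0,-0.3])

```text
time: 13.15
tool_pos: [0.5539, -0.0309, 0.1086]
ee_rot: [3.141, 0.0, 0.889]
wrist_force: [0.8, -0.2, 0.4]
width: 0.0609
finger_force: 0.0
```

move_arm(deltas=[0,0,0,0,0,-1,-0.3,0,0,0,0,0,-4,-0.3,0,0,0,0,0,-8,-0.3,0,0,0,0,0,-12,-0.3,0,0,0,0,0,-15,-0.3,0,0,0,0,0,-15,-0.3,0,0,0,0,0,-15,-0.3,0,0,0,0,0,-15,-0.3])

```text
time: 13.95
tool_pos: [0.5532, -0.0305, 0.2568]
ee_rot: [-3.139, 0.002, 0.889]
wrist_force: [-0.1, 0.1, -0.0]
width: 0.061
finger_force: 0.0
```

```bash
python3 - <<'E'
from h import *
to([.5544,-.0308,.26],np.radians(51))
s=snap('wrist'); save(s,'home.png'); W=cloud(s); z=W[...,2]; r=lambda m:(int(m.sum()),cv2.minAreaRect(W[m][:,:2].astype(np.float32)),np.median(W[m][:,2]))
n=np.hypot(W[...,0]-.5556,W[...,1]+.0294)
print('boss',r((n<.03)&(abs(z-.152)<.006))); print('handle',r((n<.08)&(n>.04)&(z>.168)&(z<.182)))
s=snap('top'); W=cloud(s); z=W[...,2]; np.savez('/tmp/top2.npz',W=W,image=s['image'],T=s['T'],f=s['f'],cx=s['cx'],cy=s['cy'])
a=np.radians(11.0); J=(W-[.6588,-.0093,0])@R.from_euler('z',a).as_matrix()
d=(.5556-.6588)*np.cos(a)+(-.0294+.0093)*np.sin(a); print('drive jack x',d)
b=(abs(J[...,0]-.076)<.06)&(J[...,1]>-.03)&(J[...,1]<.2)&(z>.1); 
for y in np.arange(-.03,.2,.01):
    q=b&(abs(J[...,1]-y)<.005); print(round(y,3),q.sum(),np.round(np.percentile(J[q][:,2],[5,50,95]),4) if q.sum() else '',np.round(np.percentile(J[q][:,0],[5,50,95]),3) if q.sum() else '')
E
```

```text
now 13.95 [ 0.5532 -0.0305  0.2568] [-3.139e+00  2.000e-03  8.890e-01] F [-0.1  0.1 -0. ] w 0.061
row [-0.0024, 0.0016, -0.0006] [0.05, 0.11, -0.32]
boss (2156, ((0.5563444495201111, -0.029815588146448135), (0.04005083069205284, 0.029653985053300858), 51.71764373779297), np.float64(0.1528973896598036))
handle (556, ((0.5188434720039368, -0.07609526813030243), (0.018227621912956238, 0.01880604214966297), 1.4888029098510742), np.float64(0.1752593567894944))
drive jack x -0.10513918613886754
-0.03 14 [0.1278 0.1305 0.1342] [0.067 0.084 0.1  ]
-0.02 66 [0.128  0.1315 0.1358] [0.067 0.085 0.102]
-0.01 59 [0.1279 0.1322 0.1351] [0.07  0.086 0.102]
0.0 45 [0.1295 0.1326 0.1364] [0.064 0.091 0.102]
0.01 35 [0.1295 0.1326 0.1357] [0.084 0.094 0.103]
0.02 32 [0.1288 0.1317 0.1346] [0.086 0.095 0.102]
0.03 27 [0.1064 0.1302 0.1343] [0.08  0.089 0.102]
0.04 45 [0.1041 0.1104 0.1522] [0.062 0.077 0.092]
0.05 15 [0.1041 0.1511 0.1539] [0.063 0.066 0.084]
0.06 26 [0.1517 0.1554 0.1575] [0.06  0.066 0.071]
0.07 23 [0.1516 0.1547 0.16  ] [0.06  0.065 0.071]
0.08 25 [0.151  0.1565 0.1592] [0.061 0.065 0.072]
0.09 23 [0.1516 0.1551 0.1592] [0.062 0.066 0.072]
0.1 26 [0.1504 0.1557 0.1593] [0.062 0.067 0.073]
0.11 23 [0.1523 0.1561 0.1585] [0.063 0.067 0.073]
0.12 26 [0.1504 0.1547 0.1593] [0.063 0.068 0.075]
0.13 23 [0.1531 0.1549 0.1584] [0.063 0.069 0.075]
0.14 43 [0.1523 0.1572 0.2026] [0.065 0.075 0.088]
0.15 173 [0.1609 0.2073 0.276 ] [0.047 0.066 0.089]
0.16 141 [0.1623 0.2533 0.2786] [0.047 0.059 0.082]
0.17 84 [0.1658 0.2073 0.2778] [0.048 0.058 0.078]
0.18 3 [0.2051 0.2057 0.2076] [0.05  0.053 0.065]
0.19 0
```

View pics/home.png

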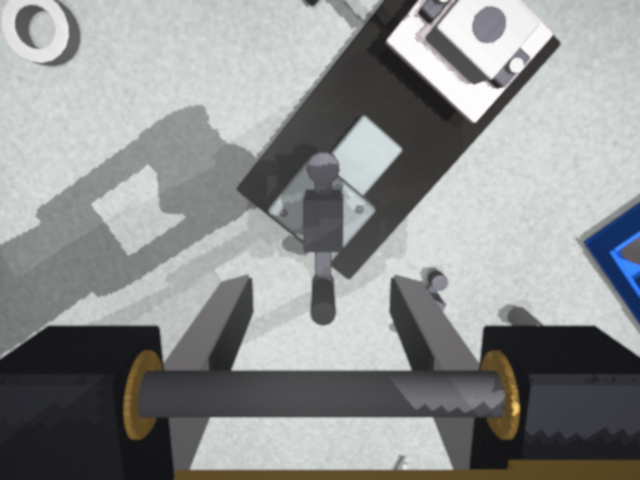

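The crank is home: boss top at 152.9 mm, and the wrist depth reads about +0.7 mm high on known heights. The handle is at (0.519,-0.076). Next I'll take a tilted wrist view along +x of the block edge and scriber tip to get the lift needed.

```bash
cat >> h.py <<'E'
JA=np.radians(11.0); JC=np.array([.6588,-.0093,0]); RJ=R.from_euler('z',JA).as_matrix()
def view_pose(Tj,tilt,L):
    u,y=RJ[:,0],RJ[:,1]; zz=np.array([0,0,1.]); th=tilt
    zt=np.sin(th)*u-np.cos(th)*zz; xt=-np.cos(th)*u-np.sin(th)*zz; Rt=np.stack([xt,np.cross(zt,xt),zt],1)
    T=JC+RJ@np.array(Tj); cam=T-L*(Rt@np.array([-.241,0,.97])); return cam-Rt@np.array([.07,.001,-.206]),Rt
def go(p,Rt):
    o=robot.get_obs(); Rc=R.from_euler('xyz',o['ee_rot']); rv=(Rc.inv()*R.from_matrix(Rt)).as_rotvec()
    print('now',o['time'],o['tool_pos'].round(4),'tgt',p.round(4)); print('row',rv.round(3).tolist(),(Rc.inv().apply(p-o['tool_pos'])*100).round(2).tolist())
E
python3 -c "
from h import *
go(*view_pose([.066,.01,.15],np.radians(36),.33))"
```

```text
now 14.05 [ 0.553  -0.0305  0.2563] tgt [ 0.6485 -0.0021  0.2367]
row [-0.765, -0.28, -2.343] [8.22, 5.64, 1.93]
```

move_arm(deltas=[-0.765,-0.28,-2.343,8.2,5.6,1.9,-0.3,-0.765,-0.28,-2.343,8.2,5.6,1.9,-0.3,-0.765,-0.28,-2.343,8.2,5.6,1.9,-0.3,-0.765,-0.28,-2.343,8.2,5.6,1.9,-0.3,-0.765,-0.28,-2.343,8.2,5.6,1.9,-0.3,-0.765,-0.28,-2.343,8.2,5.6,1.9,-0.3,-0.765,-0.28,-2.343,8.2,5.6,1.9,-0.3,-0.765,-0.28,-2.343,8.2,5.6,1.9,-0.3])

```text
time: 14.85
tool_pos: [0.6483, -0.0017, 0.2374]
ee_rot: [2.913, 0.296, 2.01]
wrist_force: [0.1, 0.0, -0.2]
width: 0.0612
finger_force: 0.0
```

```bash
python3 -c "
from h import *
go(*view_pose([.066,.01,.15],np.radians(36),.33))"
```

```text
now 14.85 [ 0.6483 -0.0017  0.2374] tgt [ 0.6485 -0.0021  0.2367]
row [-0.393, -0.143, -1.202] [-0.03, -0.02, 0.08]
```

move_arm(deltas=[-0.393,-0.143,-1.202,0,0,0,-0.3,-0.393,-0.143,-1.202,0,0,0,-0.3,-0.393,-0.143,-1.202,0,0,0,-0.3,-0.393,-0.143,-1.202,0,0,0,-0.3,-0.393,-0.143,-1.202,0,0,0,-0.3,-0.393,-0.143,-1.202,0,0,0,-0.3,-0.393,-0.143,-1.202,0,0,0,-0.3,-0.393,-0.143,-1.202,0,0,0,-0.3])

```text
time: 15.65
tool_pos: [0.6479, -0.0017, 0.2374]
ee_rot: [3.114, 0.62, -3.035]
wrist_force: [-0.1, -1.5, 0.7]
width: 0.0608
finger_force: 0.0
```

move_arm(deltas=[-0.04,-0.015,-0.12,0,0,0,-0.3,-0.04,-0.015,-0.12,0,0,0,-0.3,-0.04,-0.015,-0.12,0,0,0,-0.3,-0.04,-0.015,-0.12,0,0,0,-0.3,-0.04,-0.015,-0.12,0,0,0,-0.3])

```text
time: 16.15
tool_pos: [0.649, -0.0015, 0.2395]
ee_rot: [-3.124, 0.637, -2.894]
wrist_force: [0.3, -0.8, 0.3]
width: 0.0609
finger_force: 0.0
```

```bash
cat >> h.py <<'E'
def level(tag):
    s=snap('wrist'); W=cloud(s); J=(W-JC)@RJ; np.savez('/tmp/%s.npz'%tag,J=J,image=s['image'],T=s['T'],f=s['f'],cx=s['cx'],cy=s['cy'])
    m=(J[...,0]>.055)&(J[...,0]<.13)&(abs(J[...,1])<.035)&(J[...,2]>.125)&(J[...,2]<.165)
    zb=np.median(J[m][:,2]); t=m&(abs(J[...,2]-zb)<.003); print('block',t.sum(),'z',zb,'mean',J[t][:,2].mean(),cv2.minAreaRect(J[t][:,:2].astype(np.float32)))
    b=(J[...,0]>.045)&(J[...,0]<.09)&(J[...,1]>.033)&(J[...,1]<.13)&(J[...,2]>.136)&(J[...,2]<.175); P=J[b]
    print('blade',len(P)); 
    for y in np.arange(.034,.13,.008):
        q=P[abs(P[:,1]-y)<.004]
        if len(q)>3: print(round(y,3),len(q),'z',np.percentile(q[:,2],[2,10,50,90,98]).round(4),'x',np.percentile(q[:,0],[2,50,98]).round(4))
    return s,J
E
python3 - <<'E'
from h import *
go(*view_pose([.066,.01,.15],np.radians(36),.33))
s,J=level('l1'); cv2.imwrite('pics/l1.png',cv2.resize(s['image'][120:300,200:520],(800,450),interpolation=2)[:,:,::-1])
E
```

```text
now 16.15 [ 0.649  -0.0015  0.2395] tgt [ 0.6485 -0.0021  0.2367]
row [0.015, 0.009, 0.045] [0.23, -0.05, 0.18]
block 2779 z 0.13278168855319142 mean 0.1327848487903408 ((0.08015836775302887, 8.430331945419312e-06), (0.05030284449458122, 0.05597550421953201), 0.0013853160198777914)
blade 1908
0.034 22 z [0.1488 0.15   0.1521 0.1527 0.1529] x [0.0615 0.0634 0.0676]
0.042 93 z [0.1488 0.15   0.1524 0.1532 0.1535] x [0.0612 0.0634 0.0684]
0.05 91 z [0.1492 0.1499 0.1522 0.1532 0.1535] x [0.0618 0.0635 0.0686]
0.058 197 z [0.1489 0.1507 0.1559 0.1571 0.1574] x [0.0593 0.0625 0.0718]
0.066 180 z [0.1493 0.151  0.1562 0.1571 0.1575] x [0.0598 0.0624 0.0718]
0.074 176 z [0.1493 0.1507 0.1563 0.1572 0.1577] x [0.0602 0.0624 0.0722]
0.082 182 z [0.149  0.1511 0.1562 0.1571 0.1575] x [0.0605 0.0628 0.0729]
0.09 177 z [0.1492 0.1506 0.1563 0.1571 0.1575] x [0.0613 0.0634 0.0735]
0.098 178 z [0.1494 0.1507 0.1562 0.1572 0.1575] x [0.0614 0.0638 0.0742]
0.106 173 z [0.1494 0.1508 0.1563 0.1571 0.1573] x [0.0619 0.0641 0.074 ]
0.114 176 z [0.1492 0.1505 0.1563 0.1571 0.1574] x [0.0625 0.0644 0.0747]
0.122 177 z [0.1492 0.1506 0.1563 0.157  0.1573] x [0.0631 0.0654 0.0751]
```

View pics/l1.png

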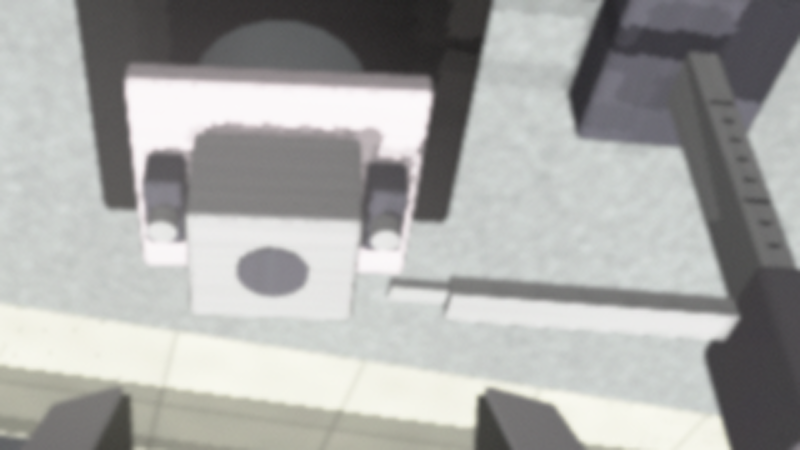

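The view shows the block's near top edge at about (275,215) in the crop and the blade at (390–740, 285–310). Block top reads 132.8 mm. The blade's underside reads 149.0 mm, with a 4 mm tip and 8 mm shank on the same datum. So the lift is 16.2 mm, or 1.157 turns (about 417° clockwise). Next I go to the handle.

```bash
python3 -c "
from h import *
go(np.array([.5187,-.0763,.235]),R.from_euler('xyz',[np.pi,0,np.radians(203)]).as_matrix())"
```

```text
now 16.2 [ 0.6491 -0.0015  0.2396] tgt [ 0.5187 -0.0763  0.235 ]
row [-0.066, 0.634, -0.154] [11.91, -4.2, -8.17]
```

move_arm(deltas=[-0.066,0.634,-0.154,11.9,-4.2,-8.2,-0.3,-0.066,0.634,-0.154,11.9,-4.2,-8.2,-0.3,-0.066,0.634,-0.154,11.9,-4.2,-8.2,-0.3,-0.066,0.634,-0.154,11.9,-4.2,-8.2,-0.3,-0.066,0.634,-0.154,11.9,-4.2,-8.2,-0.3,-0.066,0.634,-0.154,11.9,-4.2,-8.2,-0.3,-0.066,0.634,-0.154,11.9,-4.2,-8.2,-0.3,-0.066,0.634,-0.154,11.9,-4.2,-8.2,-0.3])

```text
time: 17.0
tool_pos: [0.5181, -0.0768, 0.2354]
ee_rot: [-3.141, 0.001, -2.741]
wrist_force: [-0.4, 0.3, -0.3]
width: 0.061
finger_force: 0.0
```

```bash
python3 - <<'E'
from h import *
s=snap('wrist'); W=cloud(s); z=W[...,2]; n=np.hypot(W[...,0]-.5556,W[...,1]+.0294)
h=(n<.08)&(n>.04)&(z>.172)&(z<.18); print(h.sum(),cv2.minAreaRect(W[h][:,:2].astype(np.float32)),np.median(z[h]))
go(np.array([.5187,-.0763,.132]),R.from_euler('xyz',[np.pi,0,np.radians(203)]).as_matrix())
E
```

```text
640 ((0.5190297961235046, -0.07720360159873962), (0.018125994130969048, 0.018181947991251945), 22.96807861328125) 0.17531970272366898
now 17.05 [ 0.518  -0.0769  0.2356] tgt [ 0.5187 -0.0763  0.132 ]
row [-0.001, 0.001, -0.001] [-0.08, 0.04, 10.36]
```

move_arm(deltas=[0,0,0,-0.06,-0.02,3,-0.3,0,0,0,-0.06,-0.02,6,-0.3,0,0,0,-0.06,-0.02,8.5,-0.3,0,0,0,-0.06,-0.02,10,-0.3,0,0,0,-0.06,-0.02,10.4,-0.3,0,0,0,-0.06,-0.02,10.4,0,0,0,0,-0.06,-0.02,10.4,0.4,0,0,0,-0.06,-0.02,10.4,0.6])

```text
time: 17.85
tool_pos: [0.5202, -0.0772, 0.133]
ee_rot: [-3.139, 0.003, -2.741]
wrist_force: [-0.3, -0.1, 0.3]
width: 0.0401
finger_force: 0.0
```

move_arm(deltas=[0,0,0,0,0,0,1,0,0,0,0,0,0,1,0,0,0,0,0,0,1,0,0,0,0,0,0,1])

```text
time: 18.25
tool_pos: [0.5192, -0.0765, 0.1316]
ee_rot: [3.142, 0.001, -2.74]
wrist_force: [-0.2, 1.3, 1.9]
width: 0.0185
finger_force: 30.0
```

```bash
python3 - <<'E'
from h import *
o=robot.get_obs(); print(o['tool_pos'],o['ee_rot'],o['wrist_force'],o['wrist_torque'],o['finger_force'])
c=np.array([.5556,-.0294]); p=o['tool_pos'][:2]-c; a0=np.degrees(np.arctan2(p[1],p[0])); print('r',np.hypot(*p),'a',a0)
a0=np.radians(a0); Rc=R.from_euler('xyz',o['ee_rot']).as_matrix()
for k in range(8):
    a=a0-np.radians(54*k)
    print(k,[(Rc.T@(.06*np.array([np.cos(a-np.radians(t))-np.cos(a),np.sin(a-np.radians(t))-np.sin(a),0]))*100)[:2].round(2).tolist() for t in np.arange(9,55,9)])
E
```

```text
[ 0.51920555 -0.0764749   0.13160722] [ 3.14151958e+00  9.02441914e-04 -2.74044770e+00] [-0.21440826  1.27610616  1.87140377] [ 0.38841126 -0.0083154  -0.01269011] 30.000101029872894
r 0.059502960365930044 a -127.7082485469139
0 [[0.4, 0.85], [0.65, 1.76], [0.76, 2.7], [0.73, 3.64], [0.54, 4.56], [0.22, 5.44]]
1 [[-0.46, 0.82], [-1.04, 1.56], [-1.73, 2.2], [-2.51, 2.73], [-3.37, 3.12], [-4.27, 3.38]]
2 [[-0.93, 0.11], [-1.88, 0.08], [-2.8, -0.11], [-3.68, -0.43], [-4.5, -0.89], [-5.24, -1.47]]
3 [[-0.64, -0.69], [-1.16, -1.47], [-1.56, -2.33], [-1.82, -3.23], [-1.93, -4.17], [-1.89, -5.11]]
4 [[0.18, -0.92], [0.51, -1.81], [0.97, -2.63], [1.55, -3.37], [2.24, -4.01], [3.02, -4.53]]
5 [[0.85, -0.4], [1.76, -0.65], [2.7, -0.76], [3.64, -0.73], [4.56, -0.54], [5.44, -0.22]]
6 [[0.82, 0.46], [1.56, 1.04], [2.2, 1.73], [2.73, 2.51], [3.12, 3.37], [3.38, 4.27]]
7 [[0.11, 0.93], [0.08, 1.88], [-0.11, 2.8], [-0.43, 3.68], [-0.89, 4.5], [-1.47, 5.24]]
```

move_arm(deltas=[0,0,0,0.4,0.85,0,1,0,0,0,0.65,1.76,0,1,0,0,0,0.76,2.7,0,1,0,0,0,0.73,3.64,0,1,0,0,0,0.54,4.56,0,1,0,0,0,0.22,5.44,0,1])

```text
time: 18.85
tool_pos: [0.4953, -0.0273, 0.1316]
ee_rot: [-3.14, -0.0, -2.741]
wrist_force: [-0.8, -3.8, 2.1]
width: 0.0182
finger_force: 30.0
```

```bash
cat >> h.py <<'E'
def ang():
    o=robot.get_obs(); p=o['tool_pos'][:2]-[.5556,-.0294]; print(o['time'],'r',np.hypot(*p).round(4),'a',np.degrees(np.arctan2(p[1],p[0])).round(2),'F',o['wrist_force'].round(1),'M',o['wrist_torque'].round(2),'z',o['tool_pos'][2].round(4),'rot',o['ee_rot'].round(3),'w',round(o['width'],4))
E
python3 -c "
from h import *
ang()"
```

```text
18.85 r 0.0603 a 177.97 F [-0.8 -3.8  2.1] M [-0.75 -0.3   0.06] z 0.1316 rot [-3.14  -0.    -2.741] w 0.0182
```

move_arm(deltas=[0,0,0,-0.46,0.82,0,1,0,0,0,-1.04,1.56,0,1,0,0,0,-1.73,2.2,0,1,0,0,0,-2.51,2.73,0,1,0,0,0,-3.37,3.12,0,1,0,0,0,-4.27,3.38,0,1])

```text
time: 19.45
tool_pos: [0.5215, 0.0214, 0.1316]
ee_rot: [3.141, -0.001, -2.74]
wrist_force: [-2.0, -2.0, 5.6]
width: 0.0184
finger_force: 30.0
```

move_arm(deltas=[0,0,0,-0.93,0.11,0,1,0,0,0,-1.88,0.08,0,1,0,0,0,-2.8,-0.11,0,1,0,0,0,-3.68,-0.43,0,1,0,0,0,-4.5,-0.89,0,1,0,0,0,-5.24,-1.47,0,1])

```text
time: 20.05
tool_pos: [0.5747, 0.0294, 0.1312]
ee_rot: [3.137, -0.002, -2.739]
wrist_force: [-4.6, 0.2, 5.8]
width: 0.0183
finger_force: 30.0
```

```bash
python3 -c "
from h import *
ang()"
```

```text
20.05 r 0.0618 a 71.99 F [-4.6  0.2  5.8] M [0.04 0.94 0.01] z 0.1312 rot [ 3.137e+00 -2.000e-03 -2.739e+00] w 0.0183
```

move_arm(deltas=[0,0,0,-0.64,-0.69,0,1,0,0,0,-1.16,-1.47,0,1,0,0,0,-1.56,-2.33,0,1,0,0,0,-1.82,-3.23,0,1,0,0,0,-1.93,-4.17,0,1,0,0,0,-1.89,-5.11,0,1])

```text
time: 20.65
tool_pos: [0.6128, -0.0086, 0.1311]
ee_rot: [3.135, 0.001, -2.738]
wrist_force: [-3.2, 2.1, 4.7]
width: 0.0181
finger_force: 30.0
```

move_arm(deltas=[0,0,0,0.18,-0.92,0,1,0,0,0,0.51,-1.81,0,1,0,0,0,0.97,-2.63,0,1,0,0,0,1.55,-3.37,0,1,0,0,0,2.24,-4.01,0,1,0,0,0,3.02,-4.53,0,1])

```text
time: 21.25
tool_pos: [0.6029, -0.0656, 0.1311]
ee_rot: [3.14, 0.001, -2.74]
wrist_force: [-0.8, 5.0, 3.8]
width: 0.018
finger_force: 30.1
```

move_arm(deltas=[0,0,0,0.85,-0.4,0,1,0,0,0,1.76,-0.65,0,1,0,0,0,2.7,-0.76,0,1,0,0,0,3.64,-0.73,0,1,0,0,0,4.56,-0.54,0,1,0,0,0,5.44,-0.22,0,1])

```text
time: 21.85
tool_pos: [0.5553, -0.0891, 0.1311]
ee_rot: [-3.141, 0.005, -2.741]
wrist_force: [5.3, 5.4, 1.3]
width: 0.0182
finger_force: 30.0
```

```bash
python3 -c "
from h import *
ang()"
```

```text
21.85 r 0.0597 a -90.33 F [5.3 5.4 1.3] M [ 1.2  -1.04  0.05] z 0.1311 rot [-3.141  0.005 -2.741] w 0.0182
```

move_arm(deltas=[0,0,0,0.82,0.46,0,1,0,0,0,1.56,1.04,0,1,0,0,0,2.2,1.73,0,1,0,0,0,2.73,2.51,0,1,0,0,0,3.12,3.37,0,1,0,0,0,3.38,4.27,0,1])

```text
time: 22.45
tool_pos: [0.5069, -0.065, 0.1313]
ee_rot: [-3.137, 0.002, -2.742]
wrist_force: [4.0, -0.5, 0.1]
width: 0.0184
finger_force: 30.0
```

move_arm(deltas=[0,0,0,0.11,0.93,0,1,0,0,0,0.08,1.88,0,1,0,0,0,-0.11,2.8,0,1,0,0,0,-0.43,3.68,0,1,0,0,0,-0.55,3.92,0,1,0,0,0,-0.55,3.92,0,1,0,0,0,-0.55,3.92,0,1])

```text
time: 23.15
tool_pos: [0.4953, -0.0245, 0.1314]
ee_rot: [3.141, -0.001, -2.74]
wrist_force: [-1.2, -1.2, 5.4]
width: 0.018
finger_force: 30.0
```

```bash
python3 -c "
from h import *
ang()"
```

```text
23.15 r 0.0605 a 175.34 F [-1.2 -1.2  5.4] M [-0.17  0.18  0.03] z 0.1314 rot [ 3.141e+00 -1.000e-03 -2.740e+00] w 0.018
```

move_arm(deltas=[0,0,0,0,0,0,0.6,0,0,0,0,0,0,0.2,0,0,0,0,0,0,0.1,0,0,0,0,0,0,0.1,0,0,0,0,0,0,0.1])

```text
time: 23.65
tool_pos: [0.4957, -0.0248, 0.1306]
ee_rot: [3.141, -0.0, -2.741]
wrist_force: [0.4, -0.2, 0.3]
width: 0.0416
finger_force: 0.0
```

move_arm(deltas=[0,0,0,0,0,-0.5,0.1,0,0,0,0,0,-2,0.1,0,0,0,0,0,-4,0.1,0,0,0,0,0,-7,0,0,0,0,0,0,-11,-0.3,0,0,0,0,0,-11,-0.3])

```text
time: 24.25
tool_pos: [0.4989, -0.0255, 0.2495]
ee_rot: [-3.134, 0.012, -2.741]
wrist_force: [0.3, -0.7, -0.0]
width: 0.059
finger_force: 0.0
```

```bash
python3 -c "
from h import *
ang(); go(*view_pose([.066,.01,.15],np.radians(36),.33))"
```

```text
24.25 r 0.0569 a 176.02 F [ 0.3 -0.7 -0. ] M [ 0.09 -0.17 -0.  ] z 0.2495 rot [-3.134  0.012 -2.741] w 0.059
now 24.25 [ 0.4989 -0.0255  0.2495] tgt [ 0.6485 -0.0021  0.2367]
row [0.059, -0.613, 0.204] [-14.67, -3.68, 1.48]
```

move_arm(deltas=[0.059,-0.613,0.204,-14.7,-3.7,1,-0.3,0.059,-0.613,0.204,-14.7,-3.7,1,-0.3,0.059,-0.613,0.204,-14.7,-3.7,1,-0.3,0.059,-0.613,0.204,-14.7,-3.7,1,-0.3,0.059,-0.613,0.204,-14.7,-3.7,1,-0.3,0.059,-0.613,0.204,-14.7,-3.7,1,-0.3,0.059,-0.613,0.204,-14.7,-3.7,1,-0.3,0.059,-0.613,0.204,-14.7,-3.7,1,-0.3])

```text
time: 25.05
tool_pos: [0.6469, -0.0018, 0.2338]
ee_rot: [3.137, 0.618, -2.952]
wrist_force: [0.0, -0.3, 0.1]
width: 0.0615
finger_force: 0.0
```

move_arm(deltas=[0,0,0,0,0,0,-0.3,0,0,0,0,0,0,-0.3,0,0,0,0,0,0,-0.3])

```text
time: 25.35
tool_pos: [0.6461, -0.0016, 0.2317]
ee_rot: [3.136, 0.616, -2.953]
wrist_force: [-0.3, -0.2, -1.0]
width: 0.0609
finger_force: 0.0
```

```bash
python3 - <<'E'
from h import *
s,J=level('l2'); go(*view_pose([.066,.01,.15],np.radians(36),.33))
cv2.imwrite('pics/l2.png',cv2.resize(s['image'][120:300,200:520],(800,450),interpolation=2)[:,:,::-1])
E
```

```text
block 2863 z 0.14834166960569306 mean 0.1485625556956611 ((0.08058881759643555, 8.324161171913147e-06), (0.0512084998190403, 0.055928949266672134), 0.09331685304641724)
blade 1958
0.034 21 z [0.1486 0.1502 0.152  0.1527 0.1529] x [0.0612 0.063  0.0678]
0.042 95 z [0.1486 0.1494 0.1522 0.1531 0.1534] x [0.0615 0.063  0.0679]
0.05 95 z [0.1489 0.15   0.1525 0.1532 0.1534] x [0.0616 0.0637 0.0687]
0.058 191 z [0.149  0.151  0.156  0.1571 0.1576] x [0.0593 0.0621 0.0714]
0.066 187 z [0.1494 0.1508 0.1562 0.157  0.1575] x [0.0598 0.0619 0.072 ]
0.074 186 z [0.149  0.1505 0.1562 0.1572 0.1577] x [0.0603 0.0624 0.0731]
0.082 184 z [0.1493 0.1507 0.1563 0.1571 0.1575] x [0.0608 0.0628 0.0728]
0.09 184 z [0.1491 0.1509 0.1562 0.1571 0.1575] x [0.0611 0.0639 0.0737]
0.098 183 z [0.1487 0.1502 0.1562 0.1571 0.1574] x [0.0617 0.0634 0.0739]
0.106 180 z [0.1494 0.1507 0.1563 0.1571 0.1577] x [0.0619 0.0643 0.0739]
0.114 180 z [0.1494 0.1507 0.1563 0.1571 0.1576] x [0.0627 0.0646 0.0745]
0.122 186 z [0.1487 0.1504 0.1562 0.1572 0.1575] x [0.0628 0.0647 0.0759]
now 25.4 [ 0.646  -0.0017  0.2315] tgt [ 0.6485 -0.0021  0.2367]
row [0.004, -0.013, -0.003] [-0.49, -0.09, -0.29]
```

View pics/l2.png

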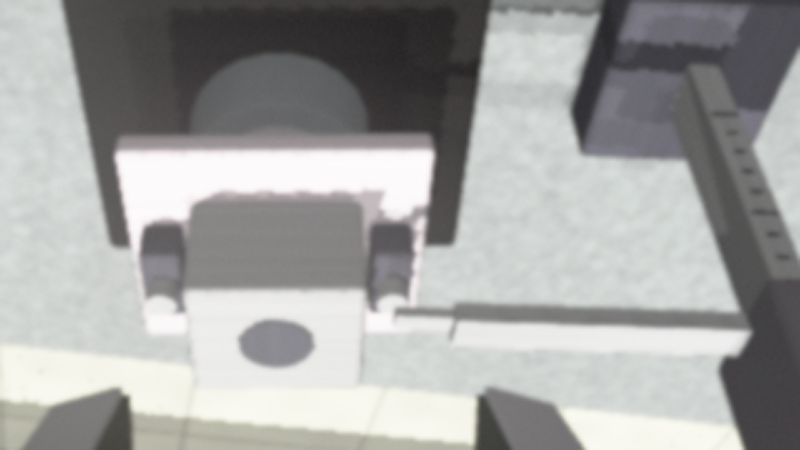

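```bash
python3 - <<'E'
from h import *
for t in('l1','l2'):
    J=np.load('/tmp/%s.npz'%t)['J']; top=.1328 if t=='l1' else .149
    m=(J[...,0]>.06)&(J[...,0]<.101)&(abs(J[...,1])<.026)&(abs(J[...,2]-top)<.003)
    P=J[m]; A=np.c_[P[:,:2]-[.08,0],np.ones(len(P))]; k,*_=np.linalg.lstsq(A,P[:,2],rcond=None); print(t,'block',len(P),np.median(P[:,2]),k,'std',(P[:,2]-A@k).std())
    for lo,hi in((.037,.054),(.06,.13)):
        c=np.polyfit([.042,.126],[.065,.069],1); b=(J[...,1]>lo)&(J[...,1]<hi)&(J[...,2]>.14)&(J[...,2]<.17)&(abs(J[...,0]-np.polyval(c,J[...,1]))<.012)
        h,e=np.histogram(J[b][:,2],np.arange(.147,.159,.0004)); print(h)
        z=J[b][:,2]; tp=z[(z>np.percentile(z,97)-.0015)]; print('top med',np.median(tp),'min',np.sort(z)[:8].round(4))
E
```

```text
l1 block 2065 0.13292768431474844 [0.00039197 0.00169247 0.13295595] std 0.0005464024783712299
[ 0  0  1  0  5  7  5 12 12  7 11 16 17 42 31 23  7  0  0  0  0  0  0  0
  0  0  0  0  0  0]
top med 0.1526697075716277 min [0.148  0.1486 0.1487 0.1489 0.1489 0.1489 0.1491 0.1491]
[  0   0   0   6  13  28  39  23  37  36  41  26  38  35  39  31  35  34
  42  31  38  66 121 258 305 174  48   5   1   0]
top med 0.15672234359688653 min [0.1484 0.1484 0.1484 0.1485 0.1485 0.1486 0.1488 0.1488]
l2 block 2109 0.14875847753658722 [ 0.0021066  -0.00059072  0.14876751] std 0.0005221984452888327
[ 0  0  0  4  5  6 10 10  6 12  5 10 23 30 50 26  5  0  0  0  0  0  0  0
  0  0  0  0  0  0]
top med 0.15274128090426564 min [0.1483 0.1484 0.1484 0.1486 0.1486 0.1488 0.1488 0.1489]
[  0   0   3   6  18  29  38  26  33  41  31  33  41  40  34  37  37  35
  42  36  40  55 128 262 328 168  47  12   0   0]
top med 0.15668209760514357 min [0.1478 0.1479 0.1481 0.1483 0.1483 0.1485 0.1485 0.1485]
```

Block top is 148.8 mm against a scriber underside of 148.7–149.0 mm, so they are level within the measuring error. I'll check that the crank is still seated, then hand in.

```bash
python3 - <<'E'
from h import *
W=cloud(snap('scene')); n=np.hypot(W[...,0]-.5556,W[...,1]+.0294); z=W[...,2]
b=z[(n<.012)&(z>.13)&(z<.18)]; print(len(b),np.median(b) if len(b) else None, robot.get_obs()['wrist_force'])
if len(b)>5 and abs(np.median(b)-.152)<.004: print(robot.close_job())
E
```

```text
62 0.15074235316359003 [-0.24670345  0.3475696   0.05400866]
the job is handed in; nothing more can be done
None
```

The crank is seated on the drive and released, the block is wound up level with the scriber tip (148.8 mm against 148.7–149.0 mm measured), and the job was handed in after about 25 s.

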